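# Lever up the castings-box lid and hold it at the pointer

## Robot

A 6-joint arm with a two-finger parallel gripper is mounted at the origin on the work surface. World frame = base frame: x ahead of the robot, y to its left, z up, the work surface at z = 0. Lengths are in m, angles in degrees, forces in N, time in s.
With the tool pointing down it reaches from about 0.325 to 0.775 m from the base axis. Payload 5.5 kg.
Tool frame: the origin (TCP) lies at the very end of the fingers, on their centre line; the grasp point (between the pads) lies 19 mm behind it; z points along the fingers, y is the line along which they close (so a half turn about z gives the same grasp; the last joint's range is limited). The gripper opens to 88 mm and grips with 3 to 60 N. Pads are 20 mm wide; open, the fingers measure 115 mm over their backs; the gripper's body (75 mm by 178 mm) begins 61 mm behind the grasp point.
Start: joints at [70.949, 5.22, 70.514, -0, 104.267, -3.249], TCP at [0.163, 0.577, 0.223] pointing down, gripper open.
Joint ranges: [-164.24, 164.24], [-49.07, 125.15], [9.68, 141.18], [-86.29, 266.29], [3.28, 154.24], [-151.56, 151.56]. Speed limits (degrees/s): [147.25, 147.25, 172.46, 180, 180, 180].

## Interface

Orientations are given as a 3x3 rotation matrix whose columns are the frame's x, y, z axes.
In Python, from cell import bot gives the robot as it stands.
- The arm moves only by the shell command python3 -m handwheel 'ROWS'. ROWS is JSON, a list of rows, each an object of numbers: "x", "y", "z": the shift along the tool's x, y, z each as a share of 500 mm, from -1 to 1; "spin": the turn about the tool's z as a share of 90 degrees, from -1 to 1; "hand": the opening, from -1 (shut) to 1 (fully open), so that 0 is half open. A call has 1 to 12 rows; each row shifts and turns the commanded pose from where the row before left it, along the tool's axes as they then stand; what a row does not reach is not made up. A row lasts 1/8 s, in which the tool goes at most 62.5 mm and 10.7 degrees, less where a joint would pass 70% of its speed; a pose out of reach is approached as far as the arm can. A call with a number of a shift or a turn outside -1 to 1 is refused whole. A call with a gripper value outside its range is refused whole. The fingers move at their own pace and stop on an object; the grip force is fixed at half the most. Time passes only in rows, so rows that do not move let the fingers close. It gives the time, the measured TCP pose, the force, the opening and the grip force at its end, in the units of the state.
- bot.get_obs(): the state, without advancing time (a new reading comes with each control period).
- bot.read_camera(name): name is "scene" or "top" or "wrist"; returns a dict with "img" (384x512x3 uint8, blue, green, red), "vfov" (degrees; the focal length in pixels is half the picture's height over the tangent of half this angle, whatever the lens; pixels are square), "cx", "cy" (the principal point, pixels), "D" ([k1, k2, p1, p2, k3] as OpenCV has them; the pictures are not rectified), "pose" (4x4, takes a point from camera to world coordinates). Camera axes: x right, y up, looking along -z (the intrinsics and any distortion apply to the point x, -y, -z); pixel columns grow to the right and rows downward; lengths in m; the calibration is good to about 2 mm. A picture is of the moment at which its call begins. There is no depth.
- bot.close_job(): hands the job in; it is judged then, once.
The state is a dict: "t": time; "joint_pos": joint angles; "qd": joint speeds; "joint_torque": joint torques, N m; "position": TCP position; "ee_rot": TCP orientation; "wrist_force": force on the tool from outside, world axes, zero at the start; "moment": the same for the moment, N m; "gripper_width": finger opening in m; "gripper_force": force on a finger pad.
Only numpy, scipy, OpenCV 4.12 (cv2) and the standard library are available. Lean on these libraries where they do the work, as an engineer would, in place of code of your own. Each camera call takes 0.05 s, during which the arm holds its last target. There are 200 camera calls.

## Task

Pick up the flat-bladed pry knife, slip its blade into the slot under the front lip of the castings box and lever the lid up until it stands at the same slope as the straight pointer arm beside it, then finish while holding it still there on the blade, for the lid falls shut if let go. Only the knife may touch the lid; leave the pointer as it is set and the file, the bowl and the mandrel where they are.

Things in the scene. Friction and masses are not known exactly. Their poses are not given: they have to be found in the camera images.
- box: Dark steel box fixed to the bench, 130 deep (x), 170 wide (y), 70 mm high; origin: centre of its underside; front faces own -x. Lid hinge along the top of the back wall. Outside the front wall a full-width ledge 18 mm deep, top 58 mm above the bench. Right (-y) of it: a curved quadrant bar and the pointer, out to 122 mm from its middle. Front and left are clear. Brass castings inside.
- lid: Flat aluminium lid, 152 mm hinge to lip, 176 wide, 4 thick, 0.18 to 0.35 kg, no handle. Swings freely; starts shut and falls shut by its weight. Origin: mid-width on the hinge axis, at the underside, 70 mm above the bench. Own x points from lip to hinge (level when shut), z out of its upper face. Opening raises the lip, a turn about own +y, up to 1.5 rad.
- lid_lip (a point): Middle of the lid's front edge (lip), at its underside: 152 mm from the hinge, 70 mm above the bench when shut. It overhangs the box's front ledge, leaving a slot 12 mm high and 22 mm deep (lip edge to front wall), too low for fingers. Axes as the lid.
- pointer: Steel pointer arm, a flat bar 135 mm long, 8 high, 6 thick, right of the lid (104 mm to -y of the box's middle). It turns on the lid's hinge axis and is clamped by stiff friction at 0.45 to 0.9 rad above level, different each time. Origin on the hinge axis; own x points from tip to hinge. The lid is at the mark when both x axes are parallel.
- pointer_tip (a point): Free end of the pointer arm, on its centre line, 135 mm from the hinge axis. Axes as the pointer.
- knife: Loose pry knife, 90 g, left or right of the box (it swaps places with the file): flat-sided wooden handle 100 long, 18 wide, 26 mm high, and a flat steel blade 90 long, 24 wide, 3 thick, out of the handle's end at mid height (13 mm above the bench as it lies). Origin under the handle's middle; own x points to the blade's tip, z up.
- knife_grip (a point): A good place to grip the knife: on the handle's centre line, 25 mm ahead of the handle's middle, 13 mm above its underside, 115 mm behind the blade's tip. Pinch the handle across its 18 mm width from above. Axes as the knife.
- knife_tip (a point): Middle of the blade's front edge, at half its thickness. Axes as the knife.
- file: Loose hand file, a bystander: round wooden handle 90 mm long and 20 mm thick, narrow dark blade 110 mm long, 8 mm wide, 14 mm high; origin under the joint of handle and blade, own x along the blade.
- bowl: Loose brass bowl, a bystander, 90 mm across, 35 mm high; origin under its middle.
- mandrel: Loose standing steel ring mandrel, a bystander: tapered post on a round foot 70 mm across, 130 mm high; origin under its middle.
There are look-alikes about, which are no part of the job. What is shaped like the knife but blue or orange is not meant.

How it is judged (in metres and radians):
On the way, in this order (a step that is already met when the one before it is completed fails the run):
1. the knife is picked up in the fingers, clear of the bench (contact force between the fingers and knife above 2 N and height (world z) of knife above 0.02 m), for 0.2 s.
2. the lid is levered off its seat on the knife's blade (angle between lid's own z axis and vertical above 0.1 rad and contact force between knife and lid above 0.2 N), for 0.2 s.
At the end, for the whole second after the job is handed in: The lid stands within 0.09 rad (about 5 degrees, 13 mm at the lip) of the pointer arm's angle and is still, carried by the knife (blade pressing on the lid with over 0.2 N), and the knife is gripped in the fingers, clear of the bench and still (angle between the x axis of lid and the x axis of pointer, either way round below 0.09 rad and angular speed of lid below 0.1 rad/s and contact force between knife and lid above 0.2 N and contact force between the fingers and knife above 2 N and height (world z) of knife above 0.04 m and linear speed of knife below 0.03 m/s); the arm keeps its last pose, push and grip.
It fails at once if the robot itself touches the lid (contact force between any of the fingers, the arm and lid above 0.5 N).
It fails at once if the pointer is shifted (distance of pointer_tip from where it was at the start of the episode above 0.008 m).
It fails at once if the file, bowl or mandrel is moved (distance of any of file, bowl, mandrel from where it was at the start of the episode above 0.02 m).
It also fails if it takes over 43 s, if anything falls off the work surface, if the arm or the gripper's body presses on something with over 40 N, if the wrist force passes 120 N, or if a joint passes its speed limit or range.

## Working session

There is one attempt and no reset: what is moved stays moved. The work goes in short steps, Python scripts to look and compute and a shell command to move; the robot and the scene stay as the last step left them, time stands still between calls to the robot, and variables do not carry over. Pictures are saved under pics/ and viewed, at most 10 in all, crops included, and the job is handed in when it is done.

```bash
mkdir -p pics; ls
cat > h.py <<'E'
import numpy as np, cv2
from cell import bot
def grab(n):
    c=bot.read_camera(n); im=c["img"]; h=im.shape[0]
    f=h/2/np.tan(np.radians(c["vfov"])/2)
    c["K"]=np.array([[f,0,c["cx"]],[0,f,c["cy"]],[0,0,1]]); c["D"]=np.array(c["D"],float); c["pose"]=np.array(c["pose"])
    return c
def ray(c,uv):
    p=cv2.undistortPoints(np.array(uv,float).reshape(-1,1,2),c["K"],c["D"]).reshape(-1,2)
    d=np.c_[p[:,0],-p[:,1],-np.ones(len(p))]@c["pose"][:3,:3].T
    return c["pose"][:3,3],d
def onz(c,uv,z):
    o,d=ray(c,uv); return o+d*((z-o[2])/d[:,2])[:,None]
def onplane(c,uv,p0,n):
    o,d=ray(c,uv); return o+d*(((p0-o)@n)/(d@n))[:,None]
def proj(c,P):
    q=(np.array(P,float).reshape(-1,3)-c["pose"][:3,3])@c["pose"][:3,:3]
    q=q*[1,-1,-1]
    return cv2.projectPoints(q,np.zeros(3),np.zeros(3),c["K"],c["D"])[0].reshape(-1,2)
E
python3 - <<'E'
from h import *
for n in ("top","scene"):
    c=grab(n); cv2.imwrite(f"pics/{n}0.png",c["img"]); print(n,c["pose"][:3,3],c["vfov"])
o=bot.get_obs(); print(o["t"],o["position"],o["ee_rot"],o["gripper_width"])
E
```

```text
pics
top [0.48000362 0.00510285 1.01786702] 56.53836205294527
scene [0.94354317 0.54865152 0.56876664] 55.51546864747067
0.1 [0.16329481 0.57708413 0.22163777] [[-9.62208152e-01  2.72314427e-01 -5.69176483e-04]
 [ 2.72315004e-01  9.62206751e-01 -1.64502725e-03]
 [ 9.97008016e-05 -1.73785393e-03 -9.99998485e-01]] 0.08772336985856986
```

View pics/top0.png

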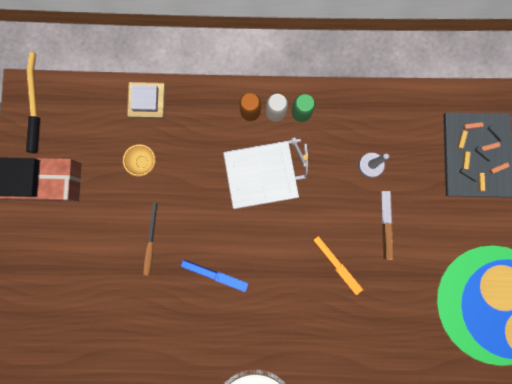

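View pics/scene0.png

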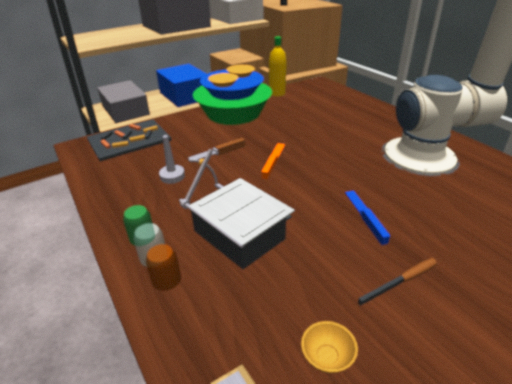

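The top view shows these candidates for the knife:
- blue look-alike at (215,275)
- orange look-alike at (338,265)
- file at (150,240), with a narrow dark blade
- brown handle with a wide grey blade at (388,225)
- black and yellow tool at (33,100)

I choose (388,225). The box lid is at (262,175), the pointer and quadrant near (300,157), the mandrel at (372,165) and the bowl at (139,160). I'll measure next and check the choice in one crop.

Run:
```python
from h import *
t=grab("top"); s=grab("scene")
im=t["img"]; hsv=cv2.cvtColor(im,cv2.COLOR_BGR2HSV)
def big(m,x0,x1,y0,y1):
    k=np.zeros_like(m); k[y0:y1,x0:x1]=m[y0:y1,x0:x1]
    n,l,st,ce=cv2.connectedComponentsWithStats(k); i=1+np.argmax(st[1:,4]); return (l==i).astype(np.uint8)*255
# lid
m=cv2.inRange(hsv,(0,0,150),(180,60,255)); lid=big(m,215,303,135,215)
lid=cv2.morphologyEx(lid,cv2.MORPH_OPEN,np.ones((9,9)))
cn=max(cv2.findContours(lid,0,2)[0],key=cv2.contourArea); r=cv2.minAreaRect(cn); q=cv2.boxPoints(r)
print("lid px",q.tolist()); P=onz(t,q,.074); print(P.round(4).tolist(),[np.linalg.norm(P[i]-P[i-3]).round(4) for i in range(4)])
# knife blade & handle
b=big(cv2.inRange(hsv,(0,0,110),(180,70,255)),375,400,185,230)
v=cv2.findNonZero(b); rb=cv2.minAreaRect(v); B=onz(t,cv2.boxPoints(rb),.0145); print("blade",rb,B[:,:2].round(4).tolist())
print("handle px", [hsv[y,389].tolist() for y in (215,222,230,240,250,258,264)], hsv[240,375].tolist())
crop=lambda im,x0,x1,y0,y1,k:cv2.resize(im[y0:y1,x0:x1],None,fx=k,fy=k,interpolation=cv2.INTER_CUBIC)
a=crop(im,270,410,125,275,4); d=crop(s["img"],150,300,130,280,4)[:600,:]
cv2.imwrite("pics/c1.png",cv2.resize(np.hstack([a,d[:600]]),None,fx=.68,fy=.68))
```

```text
lid px [[222.47523498535156, 151.48255920410156], [288.73211669921875, 139.95960998535156], [298.71380615234375, 197.35411071777344], [232.4569091796875, 208.87705993652344]]
[[0.6978, 0.0983, 0.074], [0.7328, -0.0794, 0.074], [0.5778, -0.1075, 0.074], [0.5438, 0.0677, 0.074]] [np.float64(0.1811), np.float64(0.1576), np.float64(0.1785), np.float64(0.1571)]
blade ((386.0, 207.0), (32.0, 10.0), 90.0) [[0.6063, -0.3459], [0.6069, -0.3738], [0.5169, -0.3722], [0.5163, -0.3445]]
handle px [[122, 15, 217], [154, 10, 196], [13, 143, 177], [13, 144, 175], [13, 143, 173], [13, 144, 181], [11, 137, 115]] [11, 142, 126]
```

View pics/c1.png

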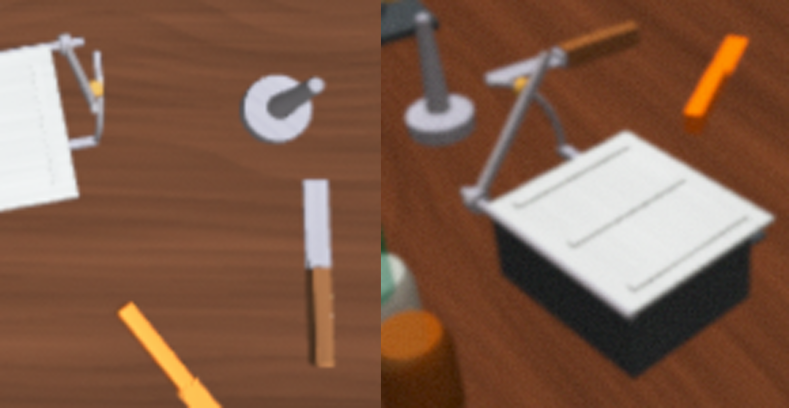

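The crop confirms it: wide steel blade, flat brown handle, blade pointing to +x, lying next to the mandrel. The pointer runs in the scene view from about (184,203) at the hinge to (213,150) at the tip.

Run:
```python
from h import *
t=grab("top"); s=grab("scene")
hsv=cv2.cvtColor(t["img"],cv2.COLOR_BGR2HSV)
def pix(m,x0,x1,y0,y1):
    k=np.zeros_like(m); k[y0:y1,x0:x1]=m[y0:y1,x0:x1]
    n,l,st,ce=cv2.connectedComponentsWithStats(k); i=1+np.argmax(st[1:,4]); ys,xs=np.where(l==i); return np.c_[xs,ys].astype(float)
b=pix(cv2.inRange(hsv,(0,0,110),(180,80,255)),375,400,185,230)
h=pix(cv2.inRange(hsv,(5,90,150),(20,200,255)),375,402,218,268)
pb=onz(t,b,.0145); ph=onz(t,h,.026)
cb,ch=pb.mean(0),ph.mean(0); d=(cb-ch)[:2]; yaw=np.arctan2(d[1],d[0])
print("blade c",cb.round(4),"handle c",ch.round(4),"dist(.095)",np.linalg.norm(d).round(4),"yaw",np.degrees(yaw).round(2),
 "x range",pb[:,0].min().round(4),pb[:,0].max().round(4),ph[:,0].min().round(4),ph[:,0].max().round(4),len(b),len(h))
# pointer
yb=np.radians(10.9); X=np.array([np.cos(yb),np.sin(yb),0]); Y=np.array([-X[1],X[0],0])
lip=np.array([.5625,-.0195,.07]); hinge=lip+.152*X; p0=hinge-.104*Y
sv=cv2.cvtColor(s["img"],cv2.COLOR_BGR2HSV)
m=cv2.inRange(sv,(0,0,70),(180,75,255)); band=np.zeros_like(m); cv2.line(band,(187,197),(206,162),255,11)
cv2.line(band,(203,158),(206,170),0,1)
ys,xs=np.where((m&band)>0); fl=cv2.fitLine(np.c_[xs,ys].astype(np.float32),cv2.DIST_HUBER,0,.01,.01).ravel(); print(fl,len(xs))
v,c0=fl[:2],fl[2:]; 
uv=np.array([c0-v*20,c0+v*20]); Q=onplane(s,uv,p0,Y); dd=Q[0]-Q[1]; dd=dd if dd[2]>0 else -dd
print("pointer ang",np.arctan2(dd[2],-dd@X), "scene hinge line offset:")
a=np.arctan2(dd[2],-dd@X); r=Q[0]-p0; print("perp offset of line from hinge", np.cross([-r@X,r[2]],[np.cos(a),np.sin(a)]))
for n,c,uvs in(("scene",s,[[183.8,202.8],[212.7,150.2]]),("top",t,[[294.6,140.4],[306,163.6]])):
    if n=="scene":
        Q=onplane(c,uvs,p0,Y); e=Q[1]-Q[0]; print(n,Q.round(4).tolist(),np.arctan2(e[2],-e@X),np.linalg.norm(e))
print("hinge pt",p0)
for a in(.5,.6,.7,.8): print(a,"top tip px",proj(t,p0-.135*(np.cos(a)*X)+.135*np.sin(a)*np.array([0,0,1])).round(1),"scene",proj(s,p0-.135*(np.cos(a)*X)+.135*np.sin(a)*np.array([0,0,1])).round(1))
print("top hinge",proj(t,p0),"scene",proj(s,p0))
```

```text
blade c [ 0.5622 -0.3593  0.0145] handle c [ 0.4666 -0.3612  0.026 ] dist(.095) 0.0956 yaw 1.13 x range 0.5163 0.6068 0.4181 0.5137 334 222
[  0.45177227  -0.8921333  195.70107    180.33127   ] 259
pointer ang 0.8501766405233075 scene hinge line offset:
perp offset of line from hinge -0.0022687838382516997
scene [[0.7356, -0.0921, 0.0708], [0.6435, -0.1098, 0.1682]] 0.8043149713481359 0.13522121305222987
hinge pt [ 0.73142365 -0.0928812   0.07      ]
0.5 top tip px [[304.9 180.1]] scene [[223.7 158.4]]
0.6 top tip px [[305.  176.6]] scene [[221.  155.2]]
0.7 top tip px [[305.  172.7]] scene [[217.9 152.4]]
0.8 top tip px [[304.8 168.2]] scene [[214.3 150. ]]
top hinge [[293.57868525 140.93813607]] scene [[185.40710223 202.27862927]]<stdin>:23: DeprecationWarning: Arrays of 2-dimensional vectors are deprecated. Use arrays of 3-dimensional vectors instead. (deprecated in NumPy 2.0)
```

```bash
python3 -m handwheel '[{"z":-0.08,"spin":-0.094,"hand":1},{"spin":-0.094,"hand":1},{"x":-0.08,"y":-0.08,"hand":1},{"x":-0.08,"y":-0.08,"hand":1},{"x":-0.08,"y":-0.08,"hand":1},{"x":-0.08,"y":-0.08,"hand":1},{"x":-0.08,"y":-0.08,"hand":1},{"x":-0.08,"y":-0.08,"hand":1},{"x":-0.08,"y":-0.08,"hand":1},{"x":-0.01,"y":-0.1,"hand":1},{"x":-0.01,"y":-0.1,"hand":1},{"x":-0.01,"y":-0.1,"hand":1}]'
```

```text
schema error: expected keys x, y, z, spin, hand
```

```bash
python3 -m handwheel '[{"x":-0.01,"y":-0.11,"hand":1},{"x":-0.01,"y":-0.11,"hand":1},{"x":-0.01,"y":-0.11,"hand":1},{"x":-0.01,"y":-0.11,"hand":1},{"x":-0.01,"y":-0.11,"hand":1},{"x":-0.01,"y":-0.11,"hand":1},{"hand":1},{"hand":1}]'; python3 -c "
from h import *
o=bot.get_obs();print(o['position'],o['ee_rot'])"
```

```text
[0.16335711 0.57724525 0.2222434 ] [[-9.62209982e-01  2.72308448e-01 -2.45178563e-04]
 [ 2.72308552e-01  9.62209774e-01 -6.35891892e-04]
 [ 6.27544751e-05 -6.78625745e-04 -9.99999768e-01]]schema error: expected keys x, y, z, spin, hand
```

All five keys are needed in every row.

```bash
python3 -m handwheel '[{"x":0,"y":0,"z":-0.08,"spin":-0.094,"hand":1},{"x":0,"y":0,"z":0,"spin":-0.094,"hand":1},{"x":-0.08,"y":-0.08,"z":0,"spin":0,"hand":1},{"x":-0.08,"y":-0.08,"z":0,"spin":0,"hand":1},{"x":-0.08,"y":-0.08,"z":0,"spin":0,"hand":1},{"x":-0.08,"y":-0.08,"z":0,"spin":0,"hand":1},{"x":-0.08,"y":-0.08,"z":0,"spin":0,"hand":1},{"x":-0.08,"y":-0.08,"z":0,"spin":0,"hand":1},{"x":-0.08,"y":-0.08,"z":0,"spin":0,"hand":1},{"x":-0.01,"y":-0.1,"z":0,"spin":0,"hand":1},{"x":-0.01,"y":-0.1,"z":0,"spin":0,"hand":1},{"x":-0.01,"y":-0.1,"z":0,"spin":0,"hand":1}]'
```

```text
t: 1.8
position: [0.4668, 0.1515, 0.2626]
ee_rot: [[-1.0, -0.02, 0.0], [-0.02, 1.0, -0.0], [-0.0, -0.0, -1.0]]
wrist_force: [0.6, -0.1, -0.0]
gripper_width: 0.0877
gripper_force: 0.0
```

```bash
python3 -m handwheel '[{"x":-0.004,"y":-0.1,"z":0,"spin":0,"hand":1},{"x":-0.004,"y":-0.1,"z":0,"spin":0,"hand":1},{"x":-0.004,"y":-0.1,"z":0,"spin":0,"hand":1},{"x":-0.004,"y":-0.1,"z":0,"spin":0,"hand":1},{"x":-0.004,"y":-0.1,"z":0,"spin":0,"hand":1},{"x":-0.004,"y":-0.1,"z":0,"spin":0,"hand":1},{"x":-0.004,"y":-0.1,"z":0,"spin":0,"hand":1},{"x":-0.004,"y":-0.1,"z":0,"spin":0,"hand":1},{"x":-0.004,"y":-0.1,"z":0,"spin":0,"hand":1},{"x":-0.004,"y":-0.1,"z":0,"spin":0,"hand":1},{"x":0,"y":0,"z":0.1,"spin":0,"hand":1},{"x":0,"y":0,"z":0.1,"spin":0,"hand":1}]'
python3 - <<'E'
from h import *
c=grab("wrist"); cv2.imwrite("pics/w1.png",c["img"]); o=bot.get_obs(); print(o["position"])
# expected knife points in the wrist picture
print(proj(c,[[.493,-.3607,.026],[.4655,-.3612,.026],[.5616,-.3593,.0145],[.606,-.3584,.0145]]).round(1))
E
```

```text
t: 3.3
position: [0.4965, -0.3475, 0.1616]
ee_rot: [[-1.0, -0.018, 0.001], [-0.018, 1.0, -0.001], [-0.001, -0.001, -1.0]]
wrist_force: [-0.1, 0.1, 0.3]
gripper_width: 0.0879
gripper_force: 0.0
[ 0.49384227 -0.34485928  0.15194569]
[[241.1 181.9]
 [240.8 154.1]
 [242.4 241.4]
 [242.9 278. ]]
```

View pics/w1.png

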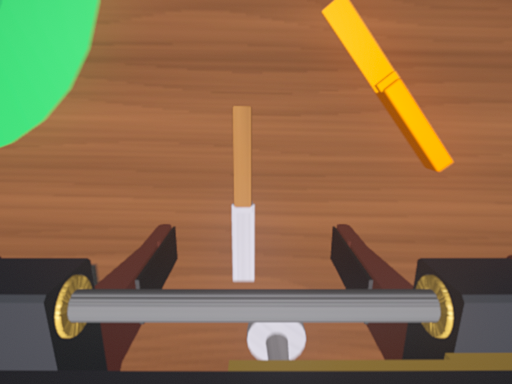

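The wrist view matches the measurement. The handle centreline is at column 242, rows 107–205, and the blade tip is at row 281.

```bash
python3 -m handwheel '[{"x":0,"y":-0.032,"z":0.07,"spin":0,"hand":1},{"x":0,"y":0,"z":0.07,"spin":0,"hand":1},{"x":0,"y":0,"z":0.06,"spin":0,"hand":1},{"x":0,"y":0,"z":0,"spin":0,"hand":1},{"x":0,"y":0,"z":0,"spin":0,"hand":1}]'; python3 -c "
from h import *
for i in range(2):
  c=grab('wrist');o=bot.get_obs();print(o['t'],o['position'],o['wrist_force'],proj(c,[o['position']]))
hsv=cv2.cvtColor(c['img'],cv2.COLOR_BGR2HSV)
m=cv2.inRange(hsv,(5,150,150),(20,220,255))
cv2.imwrite('pics/w2.png',c['img'])
"
```

```text
t: 3.98
position: [0.4975, -0.3628, 0.0648]
ee_rot: [[-1.0, -0.02, 0.002], [-0.02, 1.0, -0.001], [-0.002, -0.001, -1.0]]
wrist_force: [-1.0, -0.4, 0.1]
gripper_width: 0.0876
gripper_force: 0.0
4.025 [ 0.49776362 -0.36298981  0.06526493] [ 0.4316149   0.05361001 -0.20404266] [[254.99606606 242.01624712]]
4.075 [ 0.49777845 -0.36304895  0.06528879] [-0.16586879  0.49170674  0.87355846] [[255.25993546 241.32061029]]
```

```bash
python3 -m handwheel '[{"x":0.006,"y":0.004,"z":0.06,"spin":0,"hand":1},{"x":0,"y":0,"z":0.06,"spin":0,"hand":1},{"x":0,"y":0,"z":0,"spin":0,"hand":1},{"x":0,"y":0,"z":0,"spin":0,"hand":1},{"x":0,"y":0,"z":0,"spin":0,"hand":-1},{"x":0,"y":0,"z":0,"spin":0,"hand":-1},{"x":0,"y":0,"z":0,"spin":0,"hand":-1},{"x":0,"y":0,"z":0,"spin":0,"hand":-1},{"x":0,"y":0,"z":0,"spin":0,"hand":-1},{"x":0,"y":0,"z":0,"spin":0,"hand":-1}]'
```

```text
t: 5.32
position: [0.4937, -0.3604, 0.0026]
ee_rot: [[-1.0, -0.02, -0.0], [-0.02, 1.0, 0.0], [0.0, 0.0, -1.0]]
wrist_force: [-0.5, 0.2, 0.5]
gripper_width: 0.0313
gripper_force: 0.0
```

```bash
python3 -m handwheel '[{"x":0,"y":0,"z":0,"spin":0,"hand":-1},{"x":0,"y":0,"z":0,"spin":0,"hand":-1},{"x":0,"y":0,"z":0,"spin":0,"hand":-1},{"x":0,"y":0,"z":0,"spin":0,"hand":-1},{"x":0,"y":0,"z":-0.04,"spin":0,"hand":-1},{"x":0,"y":0,"z":-0.05,"spin":0,"hand":-1},{"x":0,"y":0,"z":-0.05,"spin":0,"hand":-1},{"x":0,"y":0,"z":-0.05,"spin":0,"hand":-1},{"x":0,"y":0,"z":0,"spin":0,"hand":-1},{"x":0,"y":0,"z":0,"spin":0,"hand":-1}]'
```

```text
t: 6.58
position: [0.4936, -0.3603, 0.0972]
ee_rot: [[-1.0, -0.019, -0.0], [-0.019, 1.0, 0.0], [0.0, 0.0, -1.0]]
wrist_force: [0.4, 0.6, -1.2]
gripper_width: 0.0177
gripper_force: 30.0
```

```bash
python3 -m handwheel '[{"x":0.05,"y":0,"z":0,"spin":0,"hand":-1},{"x":0.05,"y":0.02,"z":0,"spin":0,"hand":-1},{"x":0.031,"y":0.06,"z":0,"spin":0,"hand":-1},{"x":0,"y":0.1,"z":0,"spin":0,"hand":-1},{"x":0,"y":0.1,"z":0,"spin":0,"hand":-1},{"x":0,"y":0.1,"z":0,"spin":0,"hand":-1},{"x":0,"y":0.1,"z":0,"spin":0,"hand":-1},{"x":0,"y":0.1,"z":0,"spin":0,"hand":-1},{"x":0,"y":0.05,"z":0,"spin":0,"hand":-1},{"x":0,"y":0,"z":0,"spin":-0.109,"hand":-1},{"x":0,"y":0,"z":0,"spin":0,"hand":-1},{"x":0,"y":0,"z":0,"spin":0,"hand":-1}]'
python3 - <<'E'
from h import *
for i in range(2):
    w=grab("wrist")
o=bot.get_obs(); print(o["t"],o["position"],o["ee_rot"][:,0])
s=grab("scene"); t=grab("top")
cr=cv2.resize(s["img"][100:300,150:350],None,fx=3,fy=3,interpolation=cv2.INTER_CUBIC)[:,:400]
cv2.imwrite("pics/w3.png",w["img"]); cv2.imwrite("pics/s3.png",s["img"]); cv2.imwrite("pics/t3.png",t["img"])
a=cv2.resize(s["img"][100:292,150:350],(400,384),interpolation=cv2.INTER_CUBIC)
cv2.imwrite("pics/m3.png",cv2.resize(np.hstack([w["img"][:, 100:450],a]),(790,404)))
E
```

```text
t: 8.07
position: [0.4218, -0.0469, 0.0969]
ee_rot: [[-0.983, -0.186, -0.001], [-0.186, 0.983, 0.0], [0.001, 0.001, -1.0]]
wrist_force: [-0.7, 0.6, -1.8]
gripper_width: 0.0181
gripper_force: 30.0
8.175 [ 0.42193584 -0.04705105  0.09724012] [-9.82389920e-01 -1.86841088e-01  6.72372241e-04]
```

View pics/m3.png

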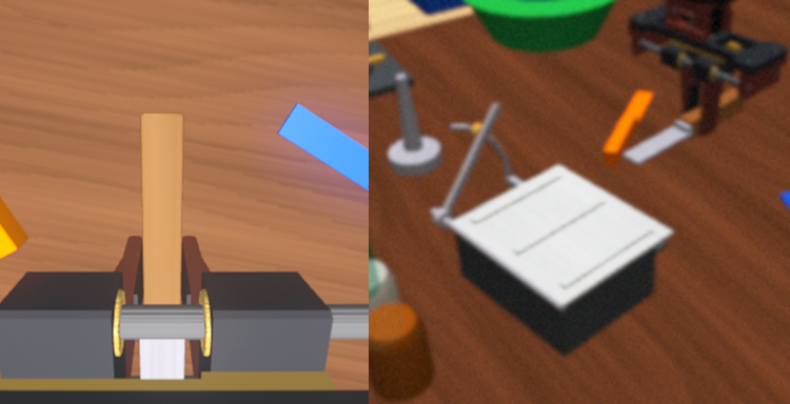

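Run:
```python
from h import *
class C(dict): pass
s=grab("scene"); o=bot.get_obs(); im=s["img"]
X=-o["ee_rot"][:,0]; X[2]=0; X/=np.linalg.norm(X); Y=np.array([-X[1],X[0],0])
p=o["position"]
print("pred tip px",proj(s,p+.113*X+[0,0,.0104]))
hsv=cv2.cvtColor(im,cv2.COLOR_BGR2HSV)
m=cv2.inRange(hsv,(0,0,130),(180,60,255))
k=np.zeros_like(m); k[150:192,262:318]=m[150:192,262:318]
n,l,st,ce=cv2.connectedComponentsWithStats(k); i=1+np.argmax(st[1:,4]); b=(l==i).astype(np.uint8)
cn=cv2.findContours(b,0,2)[0][0]; q=cv2.approxPolyDP(cn,3,True).reshape(-1,2); print("blade poly",q.tolist())
print(" on z=pred:",((onz(s,q,p[2]+.0119)-p)@np.c_[X,Y]).round(4).tolist())
k=np.zeros_like(m); k[175:260,185:322]=m[175:260,185:322]
n,l,st,ce=cv2.connectedComponentsWithStats(k); i=1+np.argmax(st[1:,4]); b=(l==i).astype(np.uint8)
b=cv2.morphologyEx(b,cv2.MORPH_OPEN,np.ones((7,7)))
cn=max(cv2.findContours(b,0,2)[0],key=cv2.contourArea); q=cv2.approxPolyDP(cv2.convexHull(cn),4,True).reshape(-1,2)
P=onz(s,q,.074); print("lid",q.tolist(),P.round(4).tolist()); print("rel TCP along X,Y",((P-p)@np.c_[X,Y]).round(4).tolist())
```

```text
pred tip px [[274.44698534 174.47799267]]
blade poly [[302, 159], [296, 157], [271, 173], [278, 177]]
 on z=pred: [[0.0173, 0.0013], [0.0204, -0.0155], [0.1158, -0.0084], [0.1165, 0.0146]]
lid [[290, 207], [290, 213], [237, 243], [192, 210], [191, 203], [219, 186], [244, 180]] [[0.5495, 0.0574, 0.074], [0.562, 0.0739, 0.074], [0.703, 0.09, 0.074], [0.7325, -0.0539, 0.074], [0.7237, -0.0782, 0.074], [0.6403, -0.1015, 0.074], [0.5779, -0.0897, 0.074]]
rel TCP along X,Y [[0.1448, 0.0786], [0.1602, 0.0925], [0.3017, 0.0818], [0.3036, -0.0651], [0.2904, -0.0873], [0.204, -0.0946], [0.145, -0.0712]]
```

```bash
python3 -m handwheel '[{"x":0,"y":0,"z":0.047,"spin":0,"hand":-1},{"x":0,"y":0,"z":0.04,"spin":0,"hand":-1},{"x":0,"y":0,"z":0,"spin":0,"hand":-1},{"x":0,"y":0,"z":0,"spin":0,"hand":-1}]'
python3 - <<'E'
from h import *
t=grab("scene")
for i in range(2): s=grab("scene")
o=bot.get_obs(); p=o["position"]; print(o["t"],p)
X=-o["ee_rot"][:,0]
print("pred tip top px",proj(s,p+.1155*X+[0,0,.0119]), "lip pts",proj(s,p+.145*X+[0,0,.07-p[2]]))
cv2.imwrite("pics/s4.png",cv2.resize(s["img"][130:230,200:340],None,fx=5,fy=5,interpolation=cv2.INTER_CUBIC))
E
```

```text
t: 8.82
position: [0.4225, -0.0469, 0.055]
ee_rot: [[-0.982, -0.189, 0.001], [-0.189, 0.982, -0.0], [-0.001, -0.0, -1.0]]
wrist_force: [0.4, 0.2, -0.3]
gripper_width: 0.0175
gripper_force: 30.0
8.975 [ 0.42273517 -0.04685638  0.05527359]
pred tip top px [[273.38762989 189.40580919]] lip pts [[264.53215235 193.6379715 ]]
```

View pics/s4.png

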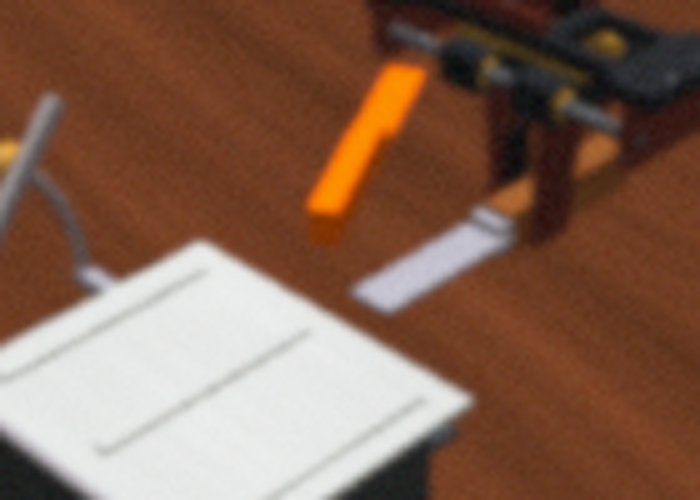

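The blade tip is at about (274,190.5), within roughly 1 px of the prediction and just short of the lip at slot height, so I can insert it.

```bash
python3 -m handwheel '[{"x":-0.025,"y":0,"z":0,"spin":0,"hand":-1},{"x":-0.025,"y":0,"z":0,"spin":0,"hand":-1},{"x":-0.02,"y":0,"z":0,"spin":0,"hand":-1},{"x":-0.016,"y":0,"z":0,"spin":0,"hand":-1},{"x":0,"y":0,"z":0,"spin":0,"hand":-1},{"x":0,"y":0,"z":0,"spin":0,"hand":-1}]'
```

```text
t: 9.72
position: [0.4641, -0.0386, 0.054]
ee_rot: [[-0.982, -0.19, -0.001], [-0.19, 0.982, 0.0], [0.001, 0.0, -1.0]]
wrist_force: [0.2, -0.8, -1.2]
gripper_width: 0.0178
gripper_force: 30.0
```

```bash
python3 -m handwheel '[{"x":0,"y":0,"z":-0.015,"spin":0,"hand":-1},{"x":0,"y":0,"z":-0.015,"spin":0,"hand":-1},{"x":0,"y":0,"z":-0.015,"spin":0,"hand":-1},{"x":0,"y":0,"z":-0.015,"spin":0,"hand":-1},{"x":0,"y":0,"z":0,"spin":0,"hand":-1},{"x":0,"y":0,"z":0,"spin":0,"hand":-1},{"x":0,"y":0,"z":0,"spin":0,"hand":-1}]'
python3 - <<'E'
from h import *
s=grab("scene"); w=grab("wrist"); t=grab("top")
o=bot.get_obs(); print(o["t"],o["position"],o["wrist_force"])
for n,c in(("s5",s),("w5",w),("t5",t)): cv2.imwrite(f"pics/{n}.png",c["img"])
a=cv2.resize(s["img"][100:260,170:350],(540,480),interpolation=cv2.INTER_CUBIC)
b=cv2.resize(t["img"][120:280,210:310],(240,384),interpolation=cv2.INTER_CUBIC); b=cv2.copyMakeBorder(b,0,96,0,0,0)
cv2.imwrite("pics/m5.png",np.hstack([a,b]))
E
```

```text
t: 10.6
position: [0.4642, -0.0386, 0.0838]
ee_rot: [[-0.982, -0.189, -0.0], [-0.189, 0.982, -0.0], [0.0, 0.0, -1.0]]
wrist_force: [0.0, 0.3, -2.6]
gripper_width: 0.0175
gripper_force: 30.0
10.75 [ 0.4642355  -0.03861849  0.08387316] [ 0.44459963 -1.62744788 -2.00980485]
```

View pics/m5.png

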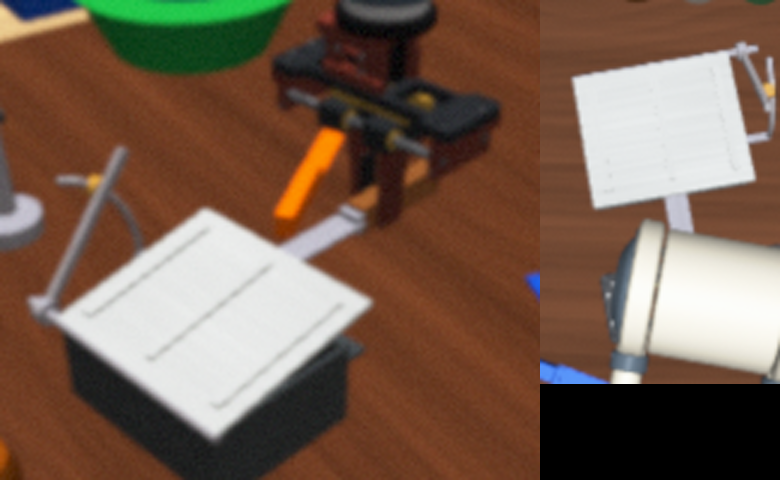

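The lid is up by about 0.2 rad on the blade, near (290,245) in the crop, and the pointer is untouched. I'll keep levering, pushing in as it rises.

```bash
python3 -m handwheel '[{"x":-0.008,"y":0,"z":-0.016,"spin":0,"hand":-1},{"x":-0.008,"y":0,"z":-0.016,"spin":0,"hand":-1},{"x":-0.008,"y":0,"z":-0.016,"spin":0,"hand":-1},{"x":-0.01,"y":0,"z":-0.018,"spin":0,"hand":-1},{"x":-0.01,"y":0,"z":-0.014,"spin":0,"hand":-1},{"x":-0.01,"y":0,"z":-0.014,"spin":0,"hand":-1},{"x":-0.012,"y":0,"z":-0.015,"spin":0,"hand":-1},{"x":0,"y":0,"z":0,"spin":0,"hand":-1},{"x":0,"y":0,"z":0,"spin":0,"hand":-1},{"x":0,"y":0,"z":0,"spin":0,"hand":-1}]'
python3 - <<'E'
from h import *
s=grab("scene"); w=grab("wrist"); t=grab("top")
o=bot.get_obs(); print(o["t"],o["position"],o["wrist_force"])
for n,c in(("s6",s),("w6",w),("t6",t)): cv2.imwrite(f"pics/{n}.png",c["img"])
a=cv2.resize(s["img"][100:260,170:350],(540,480),interpolation=cv2.INTER_CUBIC)
b=cv2.resize(t["img"][120:280,210:310],(240,384),interpolation=cv2.INTER_CUBIC); b=cv2.copyMakeBorder(b,0,96,0,0,0)
cv2.imwrite("pics/m6.png",np.hstack([a,b]))
E
```

```text
t: 12.0
position: [0.4965, -0.0324, 0.1383]
ee_rot: [[-0.982, -0.189, -0.001], [-0.189, 0.982, 0.0], [0.001, 0.0, -1.0]]
wrist_force: [-1.4, 0.3, -1.3]
gripper_width: 0.0182
gripper_force: 30.0
12.15 [ 0.49656384 -0.03231948  0.13839684] [ 0.00684082 -0.06672985 -1.76066684]
```

View pics/m6.png

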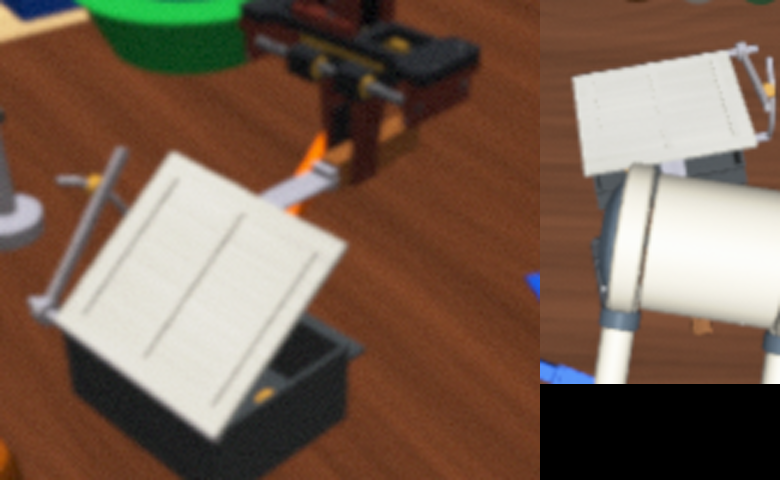

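```bash
cat > ang.py <<'E'
from h import *
import sys
yb=np.radians(10.9); X=np.array([np.cos(yb),np.sin(yb),0]); Y=np.array([-X[1],X[0],0])
lip=np.array([.5625,-.0195,.07]); hinge=lip+.152*X
def ang(s,a,b,y):
    Q=onplane(s,[a,b],hinge+y*Y,Y); e=Q[1]-Q[0]; return np.arctan2(e[2],-e@X).round(3),np.linalg.norm(e).round(4)
def lines(s,seed,y,sgn=None):
    # edge points across a seeded line by strongest gradient, robust fit
    a,b=np.array(seed,float); g=cv2.GaussianBlur(cv2.cvtColor(s["img"],cv2.COLOR_BGR2GRAY),(3,3),0).astype(np.float32)
    d=(b-a)/np.linalg.norm(b-a); n=np.array([-d[1],d[0]]); pts=[]
    for f in np.linspace(.15,.85,30):
        k=np.arange(-4,4.01,.25); P=(a+f*(b-a)+k[:,None]*n).astype(np.float32)
        v=cv2.remap(g,P[:,0].copy(),P[:,1].copy(),cv2.INTER_LINEAR).ravel(); gr=np.abs(np.gradient(v)); pts.append(P[gr.argmax()])
    l=cv2.fitLine(np.array(pts),cv2.DIST_HUBER,0,.01,.01).ravel(); v=l[:2] if l[:2]@d>0 else -l[:2]
    return ang(s,l[2:]-20*v,l[2:]+20*v,y)[0]
E
python3 - <<'E'
from ang import *
s=grab("scene")
print("lid R",ang(s,[189.3,205],[228.3,150.7],-.088),lines(s,[[189.3,205],[228.3,150.7]],-.088))
print("lid L",ang(s,[241.7,246.7],[285,181.7],.088),lines(s,[[241.7,246.7],[285,181.7]],.088))
print("ptr",ang(s,[184,201.7],[210.7,150],-.104))
for k in(-1.5,1.5): print(lines(s,[[184+k,201.7+k*.4],[210.7+k,150+k*.4]],-.104))
E
```

```text
lid R (np.float64(0.634), np.float64(0.1508)) 0.655
lid L (np.float64(0.669), np.float64(0.1539)) 0.656
ptr (np.float64(0.839), np.float64(0.131))
0.868
0.795
```

```bash
python3 -m handwheel '[{"x":-0.014,"y":0,"z":-0.011,"spin":0,"hand":-1},{"x":-0.014,"y":0,"z":-0.011,"spin":0,"hand":-1},{"x":-0.014,"y":0,"z":-0.01,"spin":0,"hand":-1},{"x":0,"y":0,"z":0,"spin":0,"hand":-1},{"x":0,"y":0,"z":0,"spin":0,"hand":-1},{"x":0,"y":0,"z":0,"spin":0,"hand":-1}]'
python3 - <<'E'
from ang import *
s=grab("scene"); t=grab("top")
o=bot.get_obs(); print(o["t"],o["position"],o["wrist_force"])
hz=np.array([0,0,1])
for y in(-.088,.088,-.104):
    for a in(.8,.84,.88): print(y,a,proj(s,[hinge+y*Y,hinge+y*Y+(.152 if y>-.1 else .135)*(-np.cos(a)*X+np.sin(a)*hz)]).round(1).tolist())
for a,y in((.84,-.088),(.84,.088)):
    q=proj(s,[hinge+y*Y,hinge+y*Y+.152*(-np.cos(a)*X+np.sin(a)*hz)]); print("lid",y,lines(s,q,y))
for n,c in(("s7",s),("t7",t)): cv2.imwrite(f"pics/{n}.png",c["img"])
a=cv2.resize(s["img"][120:250,170:320],(750,600)[:2] if 0 else (690,598),interpolation=cv2.INTER_CUBIC)
cv2.imwrite("pics/m7.png",a)
E
```

```text
t: 12.95
position: [0.5172, -0.0284, 0.1544]
ee_rot: [[-0.982, -0.189, -0.0], [-0.189, 0.982, 0.0], [0.0, 0.0, -1.0]]
wrist_force: [-0.5, 0.1, -1.2]
gripper_width: 0.0181
gripper_force: 30.0
13.05 [ 0.51718098 -0.02838159  0.15446914] [-1.10758771  0.13572929 -0.95576921]
-0.088 0.8 [[189.5, 205.4], [222.6, 145.8]]
-0.088 0.84 [[189.5, 205.4], [220.9, 144.8]]
-0.088 0.88 [[189.5, 205.4], [219.1, 144.0]]
0.088 0.8 [[242.1, 244.6], [280.5, 176.6]]
0.088 0.84 [[242.1, 244.6], [278.9, 175.7]]
0.088 0.88 [[242.1, 244.6], [277.3, 174.9]]
-0.104 0.8 [[185.4, 202.3], [214.3, 150.0]]
-0.104 0.84 [[185.4, 202.3], [212.8, 149.2]]
-0.104 0.88 [[185.4, 202.3], [211.2, 148.5]]
lid -0.088 0.849
lid 0.088 0.849
```

View pics/m7.png

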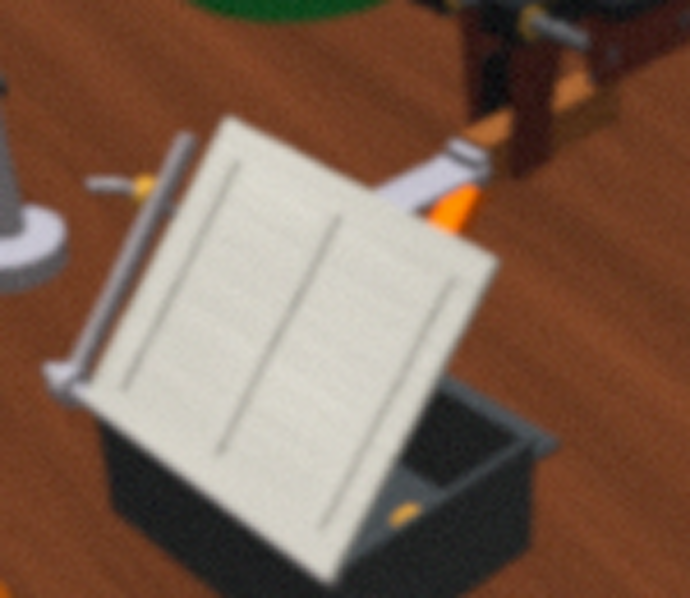

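The lid's right edge, (88,390) to (226,118), runs parallel to the pointer, (70,375) to (186,140). That is 0.849 against about 0.84 rad, with the blade well under the lip. I'll let it settle, then hand in.

```bash
python3 -m handwheel '[{"x":0,"y":0,"z":0,"spin":0,"hand":-1},{"x":0,"y":0,"z":0,"spin":0,"hand":-1},{"x":0,"y":0,"z":0,"spin":0,"hand":-1},{"x":0,"y":0,"z":0,"spin":0,"hand":-1}]'
python3 - <<'E'
from ang import *
s=grab("scene"); hz=np.array([0,0,1]); a=.84
for y in(-.088,.088): print(lines(s,proj(s,[hinge+y*Y,hinge+y*Y+.152*(-np.cos(a)*X+np.sin(a)*hz)]),y))
print(bot.close_job())
E
```

```text
t: 13.55
position: [0.5174, -0.0284, 0.1546]
ee_rot: [[-0.982, -0.19, -0.0], [-0.19, 0.982, -0.0], [0.0, -0.0, -1.0]]
wrist_force: [-0.7, -0.3, -1.8]
gripper_width: 0.018
gripper_force: 30.0
0.854
0.853
the job is handed in; nothing more can be done
None
```

I handed the job in at about 13.6 s, with the lid held still on the knife blade at about 0.85 rad against about 0.84 rad measured for the pointer; no verdict was returned.

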